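Slide the cocktail-stick box through the divider

TASK

Push the little bamboo cocktail-stick box across the trolley top, lengthwise through the opening between the two brass posts of the divider, until the whole box stands on the dark slate inlay on the other side. Only push it, gently, with the fingers: do not pinch, lift or tip it. Leave the jigger cup, the flask and the glasses where they stand.

Things in the scene. Friction and masses are not known exactly. Their poses are not given: they have to be found in the camera images.
- stick_box: the part to push: closed bamboo box, dark seam line, 62 mm wide (its x), 90 mm long (its y), 36 mm tall, small brass knob on top up to 46 mm; 0.17 to 0.35 kg, loose. Origin: centre of its underside; z up. Ends alike. Starts on the robot's right (-y) of the divider, up to 40 mm off the line of the opening, 145 to 185 mm before it, turned up to 0.4 rad
- divider: low fixed bamboo rail along its x axis, 16 mm thick, 36 mm high, 133 mm to either side, with an opening in the middle between two round brass posts (22 mm diameter, 42 mm high, axes at x = +-45.5 mm): 69 mm clear. Origin: middle of the opening on the trolley top. Its y is the passage direction, from box to inlay: world +y turned by up to 0.25 rad
- inlay: a dark slate rectangle let flush into the trolley top (it cannot be felt) beyond the divider, 100 mm along its x by 130 mm along its y, axes parallel to the divider's. Origin: its centre on the surface, 125 to 165 mm past the opening on the line of the passage (the divider's +y axis)
- jigger: bystander: grey ceramic jigger cup, 56 mm across, 62 mm tall, loose; origin at the centre of its underside; stands beside the inlay on the robot's side
- flask: bystander: steel flask with a twist cap, 68 mm across, 188 mm tall, loose; origin at the centre of its underside; stands in a row with the glasses beyond the inlay, on the robot's left
- highball0: bystander: tall clear highball glass, 62 mm across, 145 mm tall, loose; origin at the centre of its underside; stands in a row with the flask beyond the inlay, on the robot's left
- highball1: bystander: the second highball glass, same as the first
- clip: bystander, fixed to the top: wooden block with a spring clip holding a steel bottle opener, about 150 mm long, 35 mm high; off to the robot's left, near its base; origin at the centre of the block's underside
- corner0 (a point): bottom corner of the box at its +x+y corner (31 mm along x, 45 mm along y from its origin)
- corner1 (a point): bottom corner of the box at its +x-y corner (31 mm along x, 45 mm along y from its origin)
- corner2 (a point): bottom corner of the box at its -x-y corner (31 mm along x, 45 mm along y from its origin)
- corner3 (a point): bottom corner of the box at its -x+y corner (31 mm along x, 45 mm along y from its origin)
Things that resemble listed ones, but are neither listed nor needed, are in the scene too. Of the things that look like the stick_box, take the one that is farthest to the robot's left at the start.

How it is judged (in metres and radians):
On the way:
1. the box slides lengthwise through the opening between the two posts (y of stick_box in the frame of divider between -0.03 and 0.03 m and x of stick_box in the frame of divider between -0.012 and 0.012 m and angle between the y axis of stick_box and the y axis of divider, either way round below 0.25 rad and height (world z) of stick_box below 0.006 m), for 0.05 s.
At the end, for the whole second after the job is handed in: All four bottom corners of the box lie on the slate inlay (2 mm over its edge is allowed); the box rests flat on the trolley top and is still (x of corner0 in the frame of inlay between -0.052 and 0.052 m and y of corner0 in the frame of inlay between -0.067 and 0.067 m and x of corner1 in the frame of inlay between -0.052 and 0.052 m and y of corner1 in the frame of inlay between -0.067 and 0.067 m and x of corner2 in the frame of inlay between -0.052 and 0.052 m and y of corner2 in the frame of inlay between -0.067 and 0.067 m and x of corner3 in the frame of inlay between -0.052 and 0.052 m and y of corner3 in the frame of inlay between -0.067 and 0.067 m and linear speed of stick_box below 0.01 m/s and angle between stick_box's own z axis and vertical below 0.05 rad and height (world z) of stick_box below 0.004 m); the robot touches nothing.
It fails at once if the box is lifted off the top (by more than 8 mm) (height (world z) of stick_box above 0.008 m).
It fails at once if the box is tipped (by more than 0.2 rad) (angle between stick_box's own z axis and vertical above 0.2 rad).
It fails at once if the box is pinched or shoved hard (fingers press on it with more than 35 N) (contact force between the fingers and stick_box above 35 N).
It fails at once if the jigger cup, the flask or a glass is moved (by more than 15 mm) or tipped (by more than 0.3 rad) (distance of any of jigger, flask, highball0, highball1 from where it was at the start of the episode above 0.015 m or angle between any of jigger, flask, highball0, highball1's own z axis and vertical above 0.3 rad).
It also fails if it takes over 64 s, if anything falls off the work surface, if the arm or the gripper's body presses on something with over 40 N, if the wrist force passes 120 N, or if a joint passes its speed limit or range.

ROBOT

A 6-joint arm with a two-finger parallel gripper is mounted at the origin on the work surface. World frame = base frame: x ahead of the robot, y to its left, z up, the work surface at z = 0. Lengths are in m, angles in degrees, forces in N, time in s.
With the tool pointing down it reaches from about 0.375 to 0.9 m from the base axis. Payload 3.1 kg.
Tool frame: the origin (TCP) lies between the finger pads; the fingertips stand 19 mm ahead of it and the grasp point (between the pads) is the TCP; z points along the fingers, x is the direction in which the jaws open and shut, and the axes are right-handed (so a half turn about z gives the same grasp; the last joint's range is limited). The gripper opens to 87 mm and grips with 3 to 60 N. Pads are 19 mm wide; open, the fingers measure 117 mm over their backs; the gripper's body (75 mm by 190 mm) begins 51 mm behind the grasp point.
Start: joints at [-73.711, 30.224, 82.088, -0, 67.689, -10.227], TCP at [0.279, -0.559, 0.242] pointing down, gripper open.
Joint ranges: [-176.69, 176.69], [-43.24, 126.21], [12.49, 139.97], [-82, 262], [0, 151.66], [-163.58, 163.58]. Speed limits (degrees/s): [159.86, 159.86, 180, 180, 180, 180].

INTERFACE

Orientations are given as a 3x3 rotation matrix whose columns are the frame's x, y, z axes.
In Python, from rig import read_state, capture, camera_info, hand_in, spot_in, silhouettes gives the robot as it stands.
- The arm moves only by the shell command python3 -m jog 'ROWS'. ROWS is text: rows parted by semicolons, each of 7 numbers parted by spaces: the shift along the tool's x, y, z in m, then the turn, a rotation vector about the tool's x, y, z in degrees, then the opening, from 0 (shut) to 1 (fully open). A call has 1 to 8 rows; each row is the pose to reach, as a shift and turn from the pose commanded when the call began, along the tool's axes at that moment; what a row does not reach only later rows make up. A row lasts 1/8 s, in which the tool goes at most 62.5 mm and 10.7 degrees, less where a joint would pass 70% of its speed; a pose out of reach is approached as far as the arm can. A call with a gripper value outside its range is refused whole. The fingers move at their own pace and stop on an object; the grip force is fixed at half the most. Time passes only in rows, so rows that repeat a pose let the fingers close. It gives the time, the measured TCP pose, the force and the opening at its end, in the units of the state.
- read_state(): the state, without advancing time (a new reading comes with each control period).
- capture(name): name is "scene" or "top"; returns (picture, depth): 480x640x3 uint8, red, green, blue; 480x640 float32, m along the optical axis (not along the pixel's ray), 0 where there is no reading.
- camera_info(name): a dict with "vfov" (degrees; the focal length in pixels is half the picture's height over the tangent of half this angle, whatever the lens; pixels are square), "cx", "cy" (the principal point, pixels), "dist" ([k1, k2, p1, p2, k3] as OpenCV has them; the pictures are not rectified), "R" (3x3) and "t" (3): a world point X has camera coordinates R X + t. Camera axes: x right, y down, z forward; pixel columns grow to the right and rows downward; lengths in m; the calibration is good to about 2 mm. A picture is of the moment at which its call begins. camera_info takes no time and is no camera call.
- hand_in(): hands the job in, once; it reports no verdict.
Trained networks look in the newest picture that a camera, given by its name, has taken for a name from the list of things; names that differ only in an ending like _2 or _b are one class to them, and where a whole thing is asked for, a point or a joint stands for the part that bears it (a point fixed in the world has none). Each returns a list of dicts, best first, with "score" (0 to 1); they miss things now and then, are a little off and sometimes report something else, mostly with a low value. They report only what shows in the picture. A call takes as long as a camera call. They do not tell look-alikes from the thing itself.
- spot_in(label, camera): "centre" ([x, y, z] in m, in world coordinates, good to about 4 mm: the middle of the surface that is visible of it).
- silhouettes(label, camera): "region" (480x640 bool, what is visible of it).
The state is a dict: "time_s": time; "joint_positions": joint angles; "qvel": joint speeds; "tau": joint torques, N m; "position": TCP position; "tcp_rot": TCP orientation; "force": force on the tool from outside, world axes, zero at the start; "moment": the same for the moment, N m; "opening": opening from 0.0 (shut) to 1.0 (fully open).
Only numpy, scipy, OpenCV 4.12 (cv2) and the standard library are available. Lean on these libraries where they do the work, as an engineer would, in place of code of your own. Each camera call takes 0.05 s, during which the arm holds its last target.

## Working session

There is one attempt and no reset: what is moved stays moved. The work goes in short steps, Python scripts to look and compute and a shell command to move; the robot and the scene stay as the last step left them, time stands still between calls to the robot, and variables do not carry over. Pictures are saved under pics/ and viewed, and the job is handed in when it is done.

```bash
ls; mkdir -p pics
python3 - <<'E'
from rig import *
import cv2,json
for n in("scene","top"):
    p,d=capture(n); cv2.imwrite(f"pics/{n}0.png",p[:,:,::-1])
    print(n,camera_info(n))
s=read_state();print(s)
E
```

```text
pics
scene {'vfov': 43.15792976583567, 'cx': 313.3058252702135, 'cy': 235.41613578381134, 'dist': array([-0.02863558,  0.        ,  0.        ,  0.        ,  0.        ]), 'R': array([[-0.23655644,  0.97161451,  0.00250758],
       [ 0.8464509 ,  0.20734892, -0.49043582],
       [-0.4770345 , -0.11389321, -0.87147371]]), 't': array([ 0.07651178, -0.41389699,  1.46938475])}
top {'vfov': 48.011502728806356, 'cx': 317.1412329192828, 'cy': 240.22902416464012, 'dist': array([-0.046862,  0.      ,  0.      ,  0.      ,  0.      ]), 'R': array([[ 0.00407506, -0.99998811,  0.00267898],
       [-0.99866499, -0.00420759, -0.05148336],
       [ 0.05149402, -0.00246561, -0.99867026]]), 't': array([0.03197924, 0.48409578, 1.11585762])}
{'time_s': 0.1, 'joint_positions': array([-7.37127359e+01,  3.02730472e+01,  8.21485744e+01,  6.53943597e-04,
        6.76873351e+01, -1.02291409e+01]), 'qvel': array([ 0.03201381, -0.07194919, -0.11854618, -0.02547177, -0.076319  ,
        0.00094327]), 'tau': array([-1.11399924e-03, -4.40985954e+01, -1.77149981e+01,  6.33974117e-02,
        5.34055266e-02, -4.06479364e-05]), 'position': array([ 0.27887194, -0.55865666,  0.2406784 ]), 'tcp_rot': array([[ 4.46449657e-01, -8.94808600e-01, -5.23189279e-04],
       [-8.94806800e-01, -4.46449828e-01,  1.82829464e-03],
       [-1.86955153e-03, -3.48088191e-04, -9.99998192e-01]]), 'force': array([-0.90322575, -0.60306174, -0.12025511]), 'moment': array([-0.03034613,  0.0062801 ,  0.04003389]), 'opening': 1.0012457876498277}
```

View pics/scene0.png

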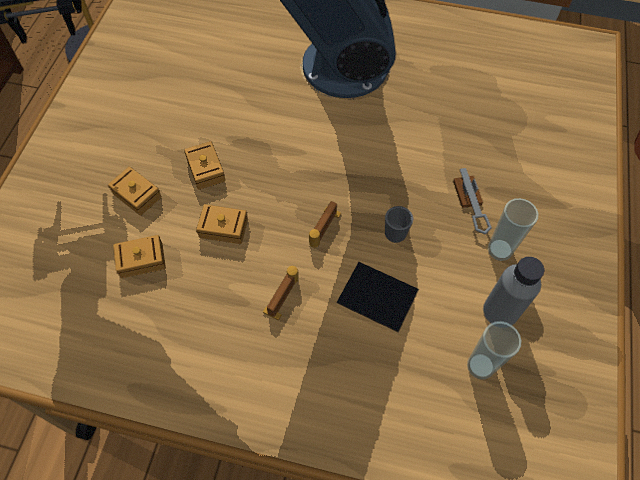

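View pics/top0.png

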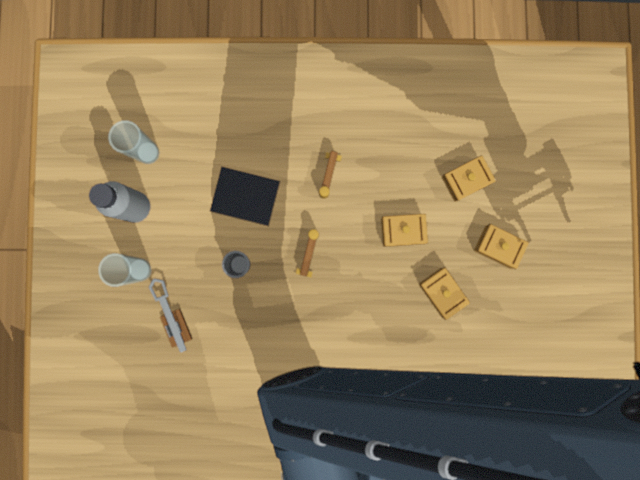

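The look-alikes in the top picture are at (405,230), (470,178), (502,247) and (444,292). World +y is to the left there, so (405,230) is farthest to the robot's left. I'll confirm it in a crop and measure.

```bash
cat > h.py <<'E'
from rig import *
import numpy as np,cv2
def K(c):
    f=240/np.tan(np.radians(c["vfov"])/2); return np.array([[f,0,c["cx"]],[0,f,c["cy"]],[0,0,1]])
def unproj(name,px,z):
    c=camera_info(name); px=np.asarray(px,float).reshape(-1,1,2)
    n=cv2.undistortPoints(px,K(c),c["dist"]).reshape(-1,2)
    r=np.c_[n,np.ones(len(n))]@c["R"]; o=-c["R"].T@c["t"]
    return o+r*((z-o[2])/r[:,2])[:,None]
def proj(name,X):
    c=camera_info(name); return cv2.projectPoints(np.asarray(X,float).reshape(-1,1,3),cv2.Rodrigues(c["R"])[0],c["t"],K(c),c["dist"])[0].reshape(-1,2)
def cloud(name,d):
    c=camera_info(name); v,u=np.nonzero(d>0)
    n=cv2.undistortPoints(np.c_[u,v].astype(float).reshape(-1,1,2),K(c),c["dist"]).reshape(-1,2)
    z=d[v,u]; P=(np.c_[n,np.ones(len(n))]*z[:,None]-c["t"])@c["R"]
    out=np.full(d.shape+(3,),np.nan); out[v,u]=P; return out
def rect(P):
    (c,s,a)=cv2.minAreaRect((P[:,:2]*1000).astype(np.float32)); return np.array(c)/1000,np.array(s),a
E
python3 - <<'E'
from h import *
p,d=capture("top")
C=cloud("top",d)
cv2.imwrite("pics/crop.png",cv2.resize(p[140:330,190:540,::-1],None,fx=2.2,fy=2.2,interpolation=cv2.INTER_CUBIC))
for l in("stick_box","divider","inlay","jigger","flask","highball0"):
    for s in silhouettes(l,"top"):
        m=s["region"]; v,u=np.nonzero(m); P=C[m]; P=P[~np.isnan(P[:,0])]
        print(l,round(s["score"],2),"px",u.mean().round(),v.mean().round(),"ctr",np.median(P,0).round(4),end=' ')
        if l=="inlay":
            W=unproj("top",np.c_[u,v],0); print(rect(W),W.mean(0))
        elif l=="stick_box":
            W=P[(P[:,2]>.030)]; print(rect(W),W.mean(0), np.percentile(W[:,2],[5,50,95]))
        elif l=="divider":
            W=P[P[:,2]>.025]; print(rect(W),W.mean(0))
        else: print(P[:,2].max())
E
```

```text
stick_box 0.95 px 468.0 178.0 ctr [ 0.6127 -0.2776  0.0368] (array([ 0.61487518, -0.28198627]), array([62.17588806, 91.40354919]), 27.048742294311523) [ 0.61431943 -0.28093075  0.03728481] [0.03314944 0.03707578 0.04147375]
stick_box 0.89 px 501.0 246.0 ctr [ 0.4722 -0.3445  0.0364] (array([ 0.47201294, -0.34961938]), array([91.3631134 , 63.26783371]), 63.39678192138672) [ 0.47183069 -0.34816193  0.03699185] [0.03294681 0.03680865 0.04134972]
stick_box 0.73 px 404.0 230.0 ctr [ 0.5046 -0.1442  0.0367] (array([ 0.50534048, -0.14641931]), array([62.37021255, 88.92267609]), 3.860461473464966) [ 0.50518243 -0.14574058  0.03715001] [0.0332808  0.03687672 0.04136012]
stick_box 0.7 px 443.0 293.0 ctr [ 0.3757 -0.2241  0.0365] (array([ 0.37518423, -0.22732129]), array([90.0163269 , 63.64281464]), 36.94660568237305) [ 0.37518723 -0.22657472  0.03702706] [0.03330776 0.03674143 0.04143982]
divider 0.6 px 319.0 213.0 ctr [0.5731 0.0266 0.0365] (array([0.53872772, 0.02989275]), array([ 19.42187309, 264.90969849]), 76.5427017211914) [0.53725288 0.03103498 0.037831  ]
inlay 0.72 px 245.0 196.0 ctr [0.5779 0.1877 0.0018] (array([0.57815356, 0.18823758]), array([129.99163818,  99.96396637]), 76.06780242919922) [0.57798254 0.18794595 0.        ]
inlay 0.4 px 404.0 230.0 ctr [ 0.5045 -0.1442  0.0367] (array([ 0.50798065, -0.15018108]), array([66.53475952, 95.08686829]), 3.912881851196289) [ 0.50724349 -0.15033011  0.        ]
jigger 0.71 px 235.0 265.0 ctr [0.4315 0.2036 0.0312] 0.06876588095941098
jigger 0.41 px 133.0 142.0 ctr [0.6719 0.3964 0.104 ] 0.1506196336836011
flask 0.79 px 120.0 201.0 ctr [0.549  0.404  0.1421] 0.19413585261093758
highball0 0.85 px 133.0 142.0 ctr [0.6714 0.3971 0.1026] 0.1506196336836011
highball0 0.61 px 123.0 270.0 ctr [0.4205 0.4195 0.1021] 0.15043974155822662
```

View pics/crop.png

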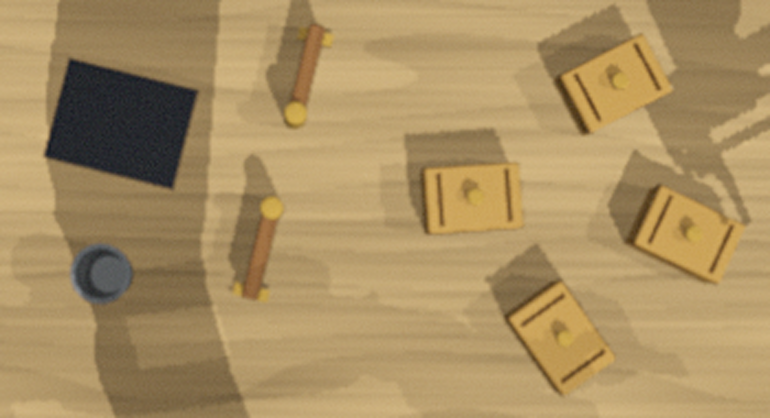

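The crop shows four identical boxes. The target is the left one, crop (472,198), which is about (404,230) in the full picture; the next nearest, at (444,292), sits clearly further right. The brass posts are at crop (296,115) and (272,208). I'll refine the posts, box and inlay with both cameras.

Run:
```python
from h import *
for n in("top","scene"):
    p,d=capture(n); C=cloud(n,d)
    hsv=cv2.cvtColor(p,cv2.COLOR_RGB2HSV)
    for X in ([.583,.021,.042],[.4946,.04,.042]):
        u,v=proj(n,X)[0].round().astype(int); w=p[v-12:v+13,u-12:u+13]; 
        m=(hsv[v-12:v+13,u-12:u+13,1]>150)&(w[...,0]>140)&(w[...,1].astype(int)>w[...,0]*.62)
        k,lab,st,ce=cv2.connectedComponentsWithStats(m.astype(np.uint8)); i=1+st[1:,4].argmax()
        print(n,"post",u,v,st[i],unproj(n,ce[i]+[u-12,v-12],.042).round(4))
    for l in("stick_box","inlay","jigger"):
        for s in silhouettes(l,n):
            m=s["region"]; P=C[m]; P=P[~np.isnan(P[:,0])]; c=np.median(P,0)
            if l=="stick_box" and c[1]<-.19: continue
            v,u=np.nonzero(m)
            if l=="inlay": W=unproj(n,np.c_[u,v],0)
            elif l=="stick_box": W=P[P[:,2]>.03]
            else: W=P[P[:,2]>.05]
            print(n,l,round(s["score"],2),rect(W),W.mean(0).round(4))
```

```text
top post 324 191 [ 7  7 10 12 86] [[0.5834 0.0208 0.042 ]]
top post 314 234 [ 6  8 10 12 78] [[0.4936 0.0434 0.042 ]]
top stick_box 0.57 (array([ 0.50533215, -0.14595564]), array([62.15862656, 89.5656662 ]), 4.18761682510376) [ 0.5052 -0.1455  0.0371]
top inlay 0.81 (array([0.57879187, 0.18881255]), array([130.87626648, 101.11708832]), 76.08116149902344) [0.5784 0.1885 0.    ]
top jigger 0.9 (array([0.43221097, 0.1958746 ]), array([49.96998978, 52.31683731]), 0.622954249382019) [0.4319 0.197  0.0608]
scene post 292 269 [ 7  9 11  9 78] [[0.5852 0.0214 0.042 ]]
scene post 313 232 [ 8  9 11  9 72] [[0.4968 0.0434 0.042 ]]
scene inlay 0.82 (array([0.57920123, 0.19017419]), array([130.95159912, 102.14239502]), 76.74055480957031) [0.5805 0.1905 0.    ]
scene jigger 0.64 (array([0.43658643, 0.19868579]), array([54.70573425, 54.75821686]), 68.54519653320312) [0.435  0.1986 0.0592]
```

```bash
cat >> h.py <<'E'
D=np.array([.539,.032]); A=np.radians(76.1-90)  # passage yaw
def rel(c,yaw_deg):
    d=np.asarray(c)[:2]-D; x=np.array([np.cos(A),np.sin(A)]); y=np.array([-np.sin(A),np.cos(A)])
    return d@x*1000,d@y*1000,yaw_deg-np.degrees(A)
def to_tool(xy,z,yaw):
    s=read_state(); R=s["tcp_rot"]; t=R.T@(np.array([xy[0],xy[1],z])-s["position"])
    a=np.degrees(np.arctan2(R[1,0],R[0,0])); return t.round(4), "turn z",-(yaw-a)
E
python3 - <<'E'
from h import *
print(rel([.5053,-.146],4)); print(to_tool([.511,-.226],.24,4))
E
```

```text
(np.float64(10.047446131767868), np.float64(-180.88321875240177), np.float64(17.900000000000006))
(array([-0.1946, -0.3563,  0.0016]), 'turn z', np.float64(-67.48342856691508))
```

```bash
python3 -m jog '-0.025 -0.045 0 0 0 -8.5 0.3; -0.049 -0.089 0 0 0 -17 0.3; -0.073 -0.134 0 0 0 -25.5 0.3; -0.098 -0.178 0 0 0 -34 0.3; -0.122 -0.223 0 0 0 -42.5 0.3; -0.146 -0.267 0 0 0 -51 0.3; -0.17 -0.312 0 0 0 -59.5 0.3; -0.195 -0.356 0 0 0 -67.5 0.3'
python3 - <<'E'
from h import *
print(to_tool([.511,-.226],.032,4), read_state()["opening"], read_state()["position"])
for n in("top","scene"):
    p,d=capture(n); cv2.imwrite(f"pics/{n}1.png",p[:,:,::-1])
E
```

```text
time_s: 1.85
position: [0.5116, -0.2245, 0.2418]
tcp_rot: [[0.997, 0.075, 0.001], [0.075, -0.997, -0.0], [0.001, 0.001, -1.0]]
force: [0.7, 0.0, 0.3]
opening: 0.307
(array([-0.0008,  0.0013,  0.2098]), 'turn z', np.float64(0.27717371341000074)) 0.3074196639521094 [ 0.51156872 -0.22451144  0.24177603]
```

View pics/scene1.png

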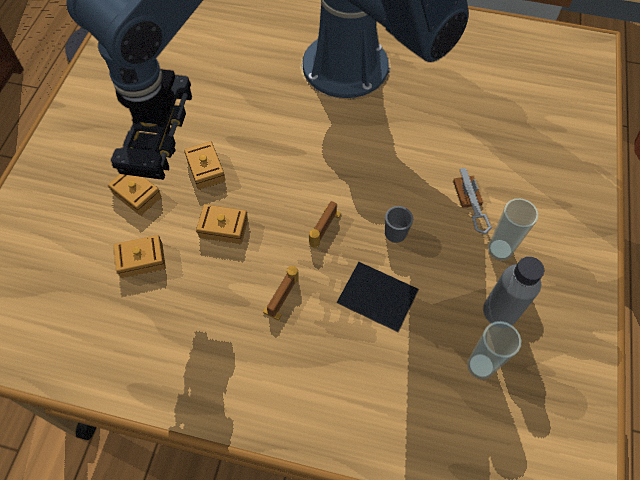

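```bash
python3 -m jog '0 0.002 0.05 0 0 0 0.3; 0 0.002 0.1 0 0 0 0.3; 0 0.002 0.14 0 0 0 0.3; 0 0.002 0.17 0 0 0 0.3; 0 0.002 0.195 0 0 0 0.3; 0 0.002 0.21 0 0 0 0.3; 0 0.002 0.21 0 0 0 0.3'
python3 - <<'E'
from h import *
for n in("top","scene"):
    p,d=capture(n); cv2.imwrite(f"pics/{n}2.png",p[:,:,::-1])
print(read_state()["position"],read_state()["force"])
E
```

```text
time_s: 2.82
position: [0.5101, -0.228, 0.0308]
tcp_rot: [[0.998, 0.069, -0.001], [0.069, -0.998, 0.001], [-0.001, -0.001, -1.0]]
force: [1.1, 0.0, -0.2]
opening: 0.302
[ 0.51107956 -0.22836358  0.03218264] [-0.59170563 -0.00620277  0.82890903]
```

View pics/scene2.png

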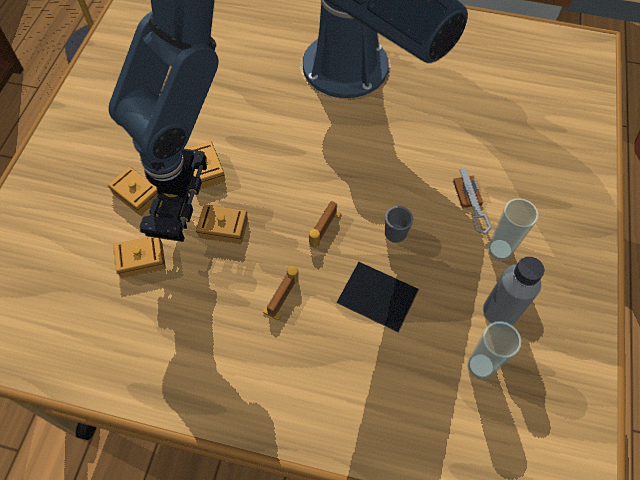

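View pics/top2.png

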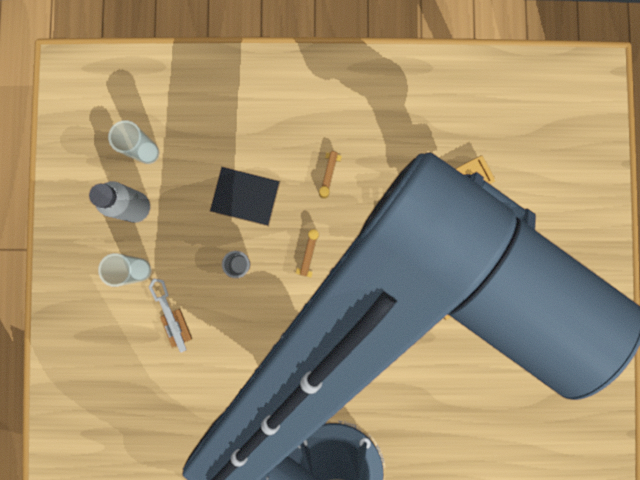

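The gripper stands between boxes just behind the target, with no contact (forces about 0). Creeping forward to first contact.

```bash
python3 -m jog '0 -0.006 0 0 0 0 0.3; 0 -0.012 0 0 0 0 0.3; 0 -0.016 0 0 0 0 0.3; 0 -0.019 0 0 0 0 0.3;  0 -0.021 0 0 0 0 0.3'; python3 -m jog '0 -0.002 0 0 0 0 0.3;0 -0.004 0 0 0 0 0.3'; python3 -m jog '0 -0.002 0 0 0 0 0.3;0 -0.004 0 0 0 0 0.3'; python3 -m jog '0 -0.002 0 0 0 0 0.3;0 -0.004 0 0 0 0 0.3'
```

```text
time_s: 3.55
position: [0.5092, -0.2066, 0.0316]
tcp_rot: [[0.998, 0.07, 0.0], [0.07, -0.998, -0.0], [0.0, 0.0, -1.0]]
force: [1.2, 0.8, -0.7]
opening: 0.303
time_s: 3.8
position: [0.5089, -0.2028, 0.0315]
tcp_rot: [[0.998, 0.07, -0.0], [0.07, -0.998, 0.0], [-0.0, -0.0, -1.0]]
force: [-0.3, -0.9, -0.5]
opening: 0.3
time_s: 4.05
position: [0.5088, -0.1991, 0.0315]
tcp_rot: [[0.998, 0.07, 0.0], [0.07, -0.998, -0.0], [0.0, 0.001, -1.0]]
force: [-0.0, -0.7, -0.3]
opening: 0.3
time_s: 4.3
position: [0.5084, -0.1948, 0.0315]
tcp_rot: [[0.998, 0.07, 0.0], [0.07, -0.998, -0.0], [0.0, 0.0, -1.0]]
force: [0.1, -1.9, 0.3]
opening: 0.304
```

```bash
cat >> h.py <<'E'
def boxfit(n="scene",tag="x",guess=None):
    from scipy.optimize import minimize
    p,d=capture(n); cv2.imwrite(f"pics/{n}_{tag}.png",p[:,:,::-1]); C=cloud(n,d)
    best=None
    for s in silhouettes("stick_box",n):
        m=s["region"]; P=C[m]; P=P[~np.isnan(P[:,0])]; c=np.median(P,0)
        if guess is not None and np.hypot(*(c[:2]-guess))>.07: continue
        W=P[(P[:,2]>.03)&(P[:,2]<.045)]; r=rect(W); print("sil",round(s["score"],2),r,len(W))
    return p,d,C
E
python3 - <<'E'
from h import *
p,d,C=boxfit("scene","3",[.505,-.14])
cv2.imwrite("pics/c3.png",cv2.resize(p[120:340,100:420,::-1],None,fx=2.4,fy=2.4,interpolation=cv2.INTER_CUBIC))
print(rel([.505,-.14],4))
E
```

```text
sil 0.61 (array([ 0.5083714 , -0.13543979]), array([63.75497437, 86.96980286]), 3.530975818634033) 1096
(np.float64(8.314862932430861), np.float64(-175.13098827567583), np.float64(17.900000000000006))
```

View pics/c3.png

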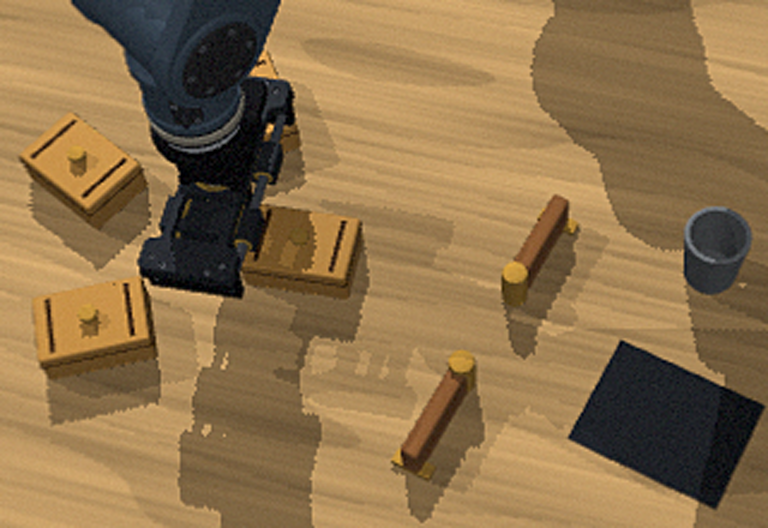

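The box is in contact and has moved about 9 mm forward, square on the fingers. Now the clockwise arc (radius about 175 mm), first half.

```bash
python3 -m jog '-0.0014 -0.0046 0 0 0 1.5 0.3; -0.0027 -0.0092 0 0 0 3 0.3; -0.0039 -0.0139 0 0 0 4.5 0.3; -0.005 -0.0186 0 0 0 6 0.3; -0.0059 -0.0233 0 0 0 7.5 0.3; -0.0068 -0.0281 0 0 0 9 0.3'
python3 - <<'E'
from h import *
p,d,C=boxfit("scene","4",[.506,-.11])
print(read_state()["position"],np.degrees(np.arctan2(*read_state()["tcp_rot"][[1,0],0])))
cv2.imwrite("pics/c4.png",cv2.resize(p[120:340,100:420,::-1],None,fx=2.4,fy=2.4,interpolation=cv2.INTER_CUBIC))
E
```

```text
time_s: 5.15
position: [0.4996, -0.1671, 0.0316]
tcp_rot: [[0.996, -0.088, 0.0], [-0.088, -0.996, -0.0], [0.0, 0.0, -1.0]]
force: [-0.5, -2.2, -0.3]
opening: 0.301
sil 0.55 (array([ 0.50835736, -0.10922267]), array([89.53397369, 63.60500717]), 83.48877716064453) 1125
[ 0.49927153 -0.16649537  0.0315276 ] -5.010061084642795
```

View pics/c4.png

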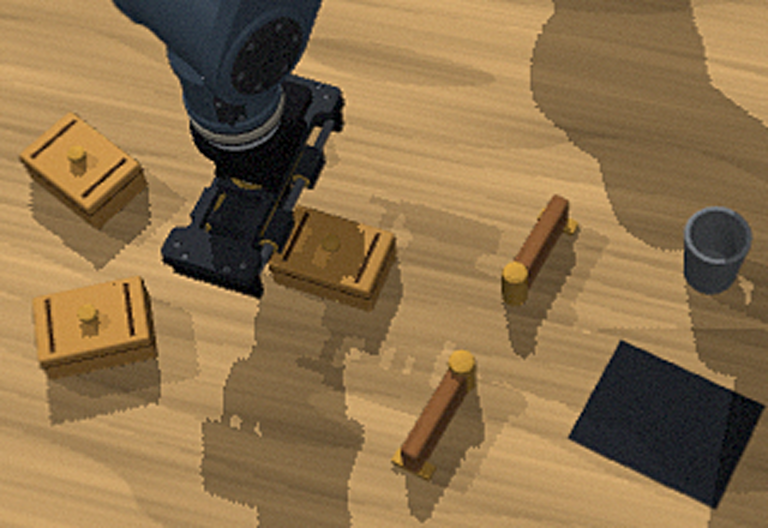

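Turning as planned: box yaw about -6°, 2.4 mm right of the passage line. Second half of the arc.

```bash
python3 -m jog '-0.0014 -0.0052 0 0 0 1.5 0.3; -0.0027 -0.0105 0 0 0 3 0.3; -0.0038 -0.0159 0 0 0 4.5 0.3; -0.0049 -0.0212 0 0 0 6 0.3; -0.0057 -0.0266 0 0 0 7.5 0.3; -0.0064 -0.0316 0 0 0 8.9 0.3'
python3 - <<'E'
from h import *
p,d,C=boxfit("scene","5",[.515,-.08])
print(read_state()["position"],np.degrees(np.arctan2(*read_state()["tcp_rot"][[1,0],0])))
cv2.imwrite("pics/c5.png",cv2.resize(p[160:340,150:420,::-1],None,fx=2.8,fy=2.8,interpolation=cv2.INTER_CUBIC))
p,d,C=boxfit("top","5",[.515,-.08]); print(rel(read_state()["position"],0))
E
```

```text
time_s: 6.0
position: [0.4959, -0.1348, 0.0315]
tcp_rot: [[0.97, -0.241, -0.0], [-0.241, -0.97, 0.0], [-0.0, -0.0, -1.0]]
force: [-1.1, -1.3, 0.3]
opening: 0.303
sil 0.7 (array([ 0.51395258, -0.07883481]), array([89.09912109, 61.46786118]), 75.7024154663086) 1129
[ 0.49573202 -0.1344264   0.03149775] -13.898138312859647
(np.float64(-1.783550607115901), np.float64(-172.32984865745306), np.float64(13.900000000000006))
```

View pics/c5.png

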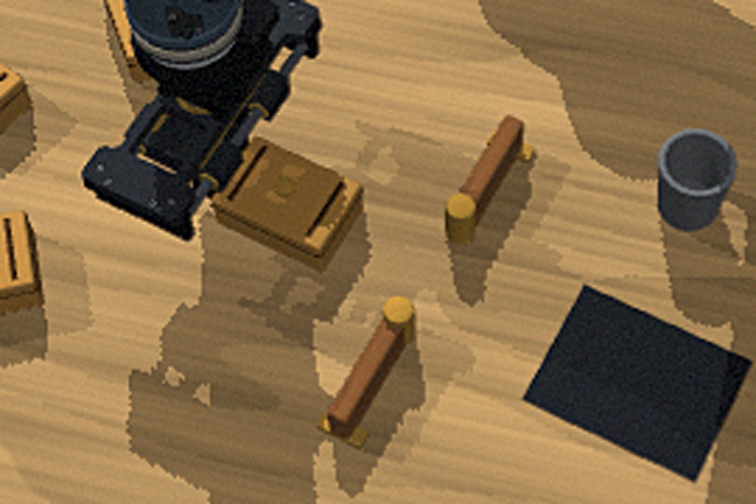

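View pics/top_5.png

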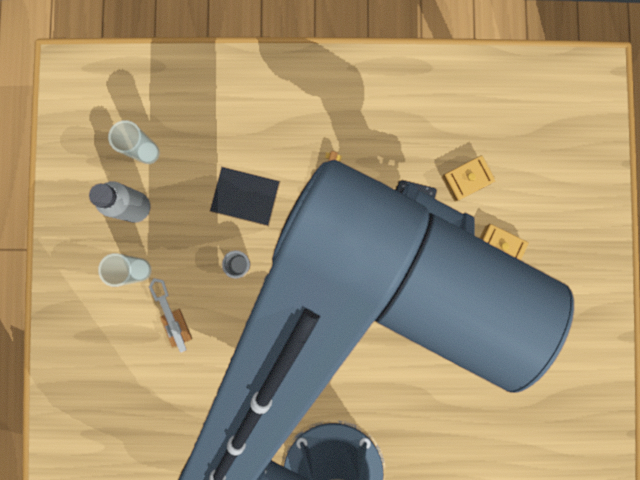

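Box is on the passage line (x ≈ 0.4 mm, yaw error under 0.5°, y ≈ -114 mm). Straight push, with a check before entry.

```bash
python3 -m jog '0 -0.005 0 0 0 0 0.3; 0 -0.01 0 0 0 0 0.3; 0 -0.015 0 0 0 0 0.3; 0 -0.02 0 0 0 0 0.3; 0 -0.025 0 0 0 0 0.3; 0 -0.03 0 0 0 0 0.3'
cat >> h.py <<'E'
def chk(tag,g):
    p,d,C=boxfit("scene",tag,g); hsv=cv2.cvtColor(p,cv2.COLOR_RGB2HSV)
    s=read_state();print(s["position"],"tool yaw",np.degrees(np.arctan2(*s["tcp_rot"][[1,0],0])),"tcp rel",rel(s["position"],0)[:2],s["force"].round(1))
    cv2.imwrite(f"pics/c{tag}.png",cv2.resize(p[180:340,200:440,::-1],None,fx=3.2,fy=3.2,interpolation=cv2.INTER_CUBIC))
E
python3 - <<'E'
from h import *
chk("6",[.52,-.05])
E
```

```text
time_s: 6.95
position: [0.5032, -0.1057, 0.0315]
tcp_rot: [[0.971, -0.24, -0.0], [-0.24, -0.971, 0.0], [-0.0, -0.0, -1.0]]
force: [-0.2, -1.6, -0.5]
opening: 0.3
[ 0.503185   -0.10543479  0.03156021] tool yaw -13.85821265904442 tcp rel (np.float64(-1.750523417312265), np.float64(-142.0139839653397)) [-0.2  0.2 -0.3]
```

View pics/c6.png

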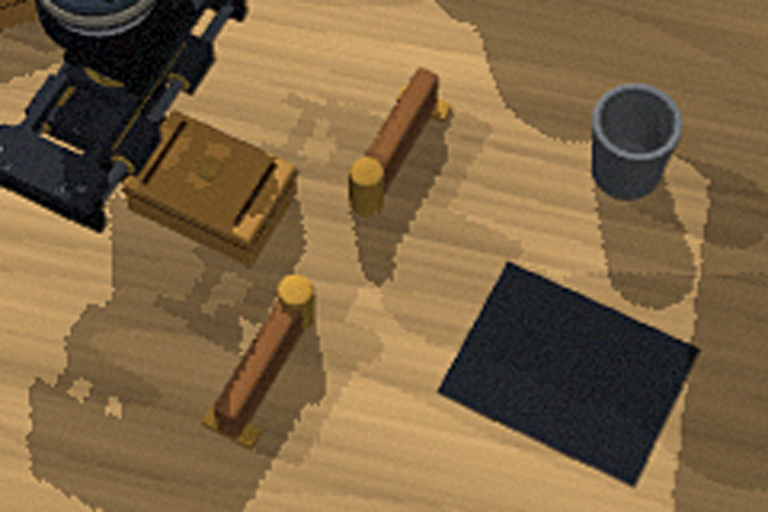

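```bash
cat >> h.py <<'E'
Ds=np.array([.541,.0324])
def dfit(n="scene",lo=None):
    # box top from depth, divider coords in the camera's own frame
    p,d=capture(n); C=cloud(n,d); P=C.reshape(-1,3); P=P[~np.isnan(P[:,0])]
    x=np.array([np.cos(A),np.sin(A)]); y=np.array([-np.sin(A),np.cos(A)])
    D0=Ds if n=="scene" else D
    Q=np.c_[(P[:,:2]-D0)@x,(P[:,:2]-D0)@y]*1000
    t=read_state()["position"][:2]; ty=(t-D)@y*1000
    k=(P[:,2]>.029)&(P[:,2]<.046)&(abs(Q[:,0])<45)&(Q[:,1]>ty+17)&(Q[:,1]<ty+120)
    k&=~((abs(abs(Q[:,0])-45.5)<15)&(abs(Q[:,1])<16))
    q=Q[k]; 
    r=cv2.minAreaRect(q.astype(np.float32)); print(n,"rect",r,"x pct",np.percentile(q[:,0],[1,50,99]).round(1),"y",np.percentile(q[:,1],[.5,99.5]).round(1))
    # side edges by y slices -> lateral centre and yaw
    ys,mid,wd=[],[],[]
    for a in np.arange(q[:,1].min()+4,q[:,1].max()-8,5):
        m=(q[:,1]>=a)&(q[:,1]<a+5)
        if m.sum()>15: ys.append(a+2.5); mid.append((q[m,0].min()+q[m,0].max())/2); wd.append(np.ptp(q[m,0]))
    f=np.polyfit(ys,mid,1); print(np.array(mid).round(1),np.array(wd).round(0),"yaw",-np.degrees(f[0]),"x at front",np.polyval(f,max(ys)))
    return p
E
python3 - <<'E'
from h import *
p=dfit()
s=silhouettes("stick_box","scene"); print([(round(i["score"],2),np.argwhere(i["region"]).mean(0)) for i in s])
E
```

```text
scene rect ((-1.3802318572998047, -81.99359130859375), (86.1161117553711, 64.71532440185547), 89.79547119140625) x pct [-31.7   1.1  29.5] y [-124.2  -40. ]
[-1.6 -0.5 -2.2 -1.2 -2.2 -1.2 -0.3 -1.2 -0.7 -1.4 -1.6 -2.  -1.  -1.3
 -1.4] [61. 61. 63. 62. 63. 62. 60. 63. 60. 60. 62. 62. 61. 65. 61.] yaw -0.02076161212286801 x at front -1.3055088123722227
[(0.97, array([190.66241135, 134.50921986])), (0.88, array([166.11182519, 198.66452442])), (0.73, array([256.27063448, 138.37170129])), (0.61, array([238.53626943, 266.63989637]))]
```

Run:
```python
from h import *
for n in("scene",):
    acc={1:[],-1:[]}
    for rep in range(3):
        p,d=capture(n); C=cloud(n,d); P=C.reshape(-1,3); P=P[~np.isnan(P[:,0])]
        x=np.array([np.cos(A),np.sin(A)]); y=np.array([-np.sin(A),np.cos(A)])
        Q=np.c_[(P[:,:2]-Ds)@x,(P[:,:2]-Ds)@y]*1000
        for sg in(1,-1):
            k=(P[:,2]>.0395)&(P[:,2]<.05)&(np.hypot(Q[:,0]-sg*45.5,Q[:,1])<18)
            # drop rail
            q=Q[k]; acc[sg].append([*cv2.minEnclosingCircle(q.astype(np.float32))[0],*q.mean(0),q[:,0].min(),q[:,0].max()])
    for sg in acc: print(n,sg,np.mean(acc[sg],0).round(1))
```

```text
scene 1 [46.6  0.9 46.4  1.  36.  56.8]
scene -1 [-46.3   0.1 -44.7   1.  -58.3 -33.9]
```

Relative to the posts as measured by depth, the box sits about 2 mm too far to -x, with yaw 0. A small S-curve will shift it about 1.5 mm before entry.

```bash
python3 -m jog '-0.0015 -0.004 0 0 0 1.5 0.3; -0.0028 -0.0081 0 0 0 3 0.3; -0.0041 -0.0122 0 0 0 4.6 0.3; -0.0036 -0.0182 0 0 0 4.6 0.3; -0.0018 -0.022 0 0 0 3 0.3; -0.0001 -0.026 0 0 0 1.5 0.3; 0.0014 -0.03 0 0 0 0 0.3'
python3 - <<'E'
from h import *
dfit();chk("7",[.525,-.03])
E
```

```text
time_s: 8.18
position: [0.5121, -0.0772, 0.0316]
tcp_rot: [[0.971, -0.238, 0.0], [-0.238, -0.971, -0.0], [0.0, 0.0, -1.0]]
force: [-0.2, -2.6, 1.4]
opening: 0.3
scene rect ((-0.05014801025390625, -52.262001037597656), (63.915409088134766, 85.2518081665039), 0.09375401586294174) x pct [-30.3   3.1  31. ] y [-94.5 -10.6]
[ 0.8 -0.2 -0.2  0.5 -0.   0.4 -0.1 -0.  -0.1  0.4  0.3  0.1  0.2  0.7
  0.8] [62. 64. 61. 61. 62. 63. 64. 63. 63. 62. 61. 62. 62. 60. 62.] yaw -0.25421738438743463 x at front 0.3946755339826682
sil 0.58 (array([ 0.53215521, -0.020228  ]), array([93.52396393, 68.23297882]), 74.81922912597656) 1186
[ 0.51185753 -0.07690551  0.03148508] tool yaw -13.868007674496399 tcp rel (np.float64(-0.18548562782611314), np.float64(-112.23675945591609)) [ 0.5 -0.3 -0.2]
```

View pics/c7.png

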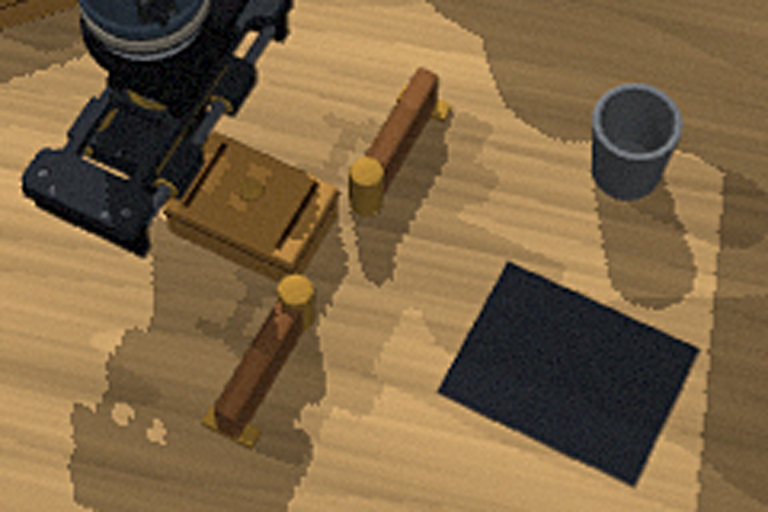

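The box nose is centred between the posts (crop (368,180) and (296,290)), yaw ≈ 0. Pushing straight in.

```bash
python3 -m jog '0 -0.004 0 0 0 0 0.3; 0 -0.008 0 0 0 0 0.3; 0 -0.012 0 0 0 0 0.3; 0 -0.016 0 0 0 0 0.3; 0 -0.02 0 0 0 0 0.3'
python3 -m jog '0 -0.004 0 0 0 0 0.3; 0 -0.008 0 0 0 0 0.3; 0 -0.012 0 0 0 0 0.3; 0 -0.016 0 0 0 0 0.3; 0 -0.02 0 0 0 0 0.3'
python3 - <<'E'
from h import *
dfit();chk("8",[.535,.01])
E
```

```text
time_s: 8.95
position: [0.5165, -0.0576, 0.0315]
tcp_rot: [[0.971, -0.24, -0.0], [-0.24, -0.971, 0.0], [-0.0, -0.0, -1.0]]
force: [-0.3, -1.4, -0.6]
opening: 0.299
time_s: 9.57
position: [0.5214, -0.0383, 0.0316]
tcp_rot: [[0.971, -0.24, 0.0], [-0.24, -0.971, -0.0], [0.0, 0.0, -1.0]]
force: [-0.5, -1.2, -0.8]
opening: 0.302
scene rect ((0.4130516052246094, -12.670845031738281), (84.46604919433594, 64.30516815185547), 89.86536407470703) x pct [-29.6   2.7  31. ] y [-54.4  29. ]
[ 0.7  0.6  0.5  0.6  1.2  0.3 -0.1  0.3  0.9  0.   0.4  0.6  0.3  0.7
  0.6] [62. 61. 61. 64. 61. 60. 63. 60. 59. 61. 60. 59. 60. 60. 61.] yaw 0.10983116807773055 x at front 0.4253491438519964
sil 0.79 (array([0.53778717, 0.01924514]), array([87.93553162, 65.21541595]), 76.7780990600586) 1195
[ 0.5214633  -0.03818399  0.03161456] tool yaw -13.873175735259988 tcp rel (np.float64(-0.16299766536679444), np.float64(-72.34156431576814)) [ 0.4 -0.2  0.2]
```

View pics/c8.png

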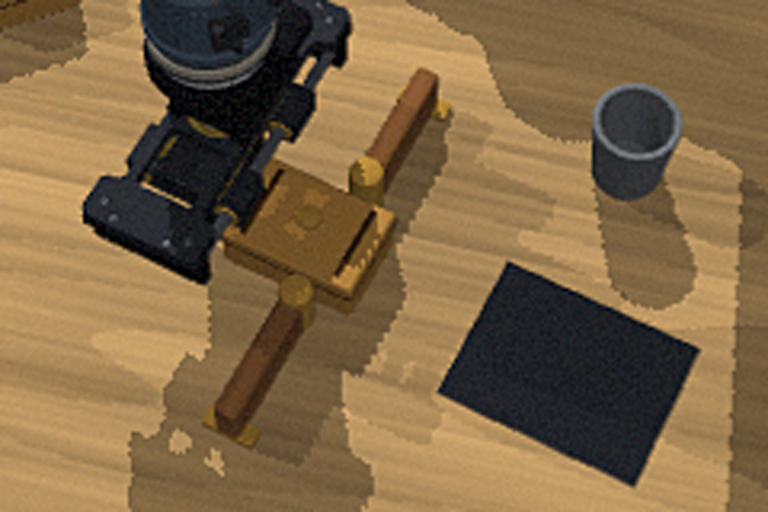

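Cleanly inside the opening, with forces staying small (1.2–1.4 N). Continuing straight.

```bash
python3 -m jog '0 -0.005 0 0 0 0 0.3; 0 -0.01 0 0 0 0 0.3; 0 -0.015 0 0 0 0 0.3; 0 -0.02 0 0 0 0 0.3; 0 -0.025 0 0 0 0 0.3; 0 -0.03 0 0 0 0 0.3; 0 -0.035 0 0 0 0 0.3; 0 -0.04 0 0 0 0 0.3'
python3 -m jog '0 -0.005 0 0 0 0 0.3; 0 -0.01 0 0 0 0 0.3; 0 -0.015 0 0 0 0 0.3; 0 -0.02 0 0 0 0 0.3; 0 -0.025 0 0 0 0 0.3; 0 -0.03 0 0 0 0 0.3; 0 -0.035 0 0 0 0 0.3; 0 -0.04 0 0 0 0 0.3'
python3 - <<'E'
from h import *
dfit();chk("9",[.555,.09])
E
```

```text
time_s: 10.72
position: [0.531, 0.0006, 0.0316]
tcp_rot: [[0.971, -0.24, 0.0], [-0.24, -0.971, -0.0], [0.0, 0.0, -1.0]]
force: [-0.6, -1.9, 1.2]
opening: 0.303
time_s: 11.72
position: [0.5406, 0.0394, 0.0316]
tcp_rot: [[0.971, -0.24, -0.0], [-0.24, -0.971, -0.0], [-0.0, 0.0, -1.0]]
force: [-0.1, -2.4, 2.2]
opening: 0.305
scene rect ((1.2118663787841797, 67.90536499023438), (82.95025634765625, 64.30057525634766), 89.79195404052734) x pct [-29.7   3.1  31.6] y [ 28.1 109. ]
[ 0.4  1.5  1.1  0.8  0.6  0.7  2.3  1.1 -0.2  0.4  0.7  1.1  0.9  0.6
 -0.1] [62. 61. 61. 61. 62. 62. 62. 62. 61. 63. 62. 62. 61. 62. 61.] yaw 0.49207600457042916 x at front 0.49781415049459443
sil 0.59 (array([0.55857532, 0.0992189 ]), array([82.62413788, 64.35969543]), 75.009765625) 1180
[0.54052118 0.03979632 0.03139115] tool yaw -13.87592362809282 tcp rel (np.float64(-0.39626253372976816), np.float64(7.933447530250977)) [-0.6 -0.3 -1. ]
```

View pics/c9.png

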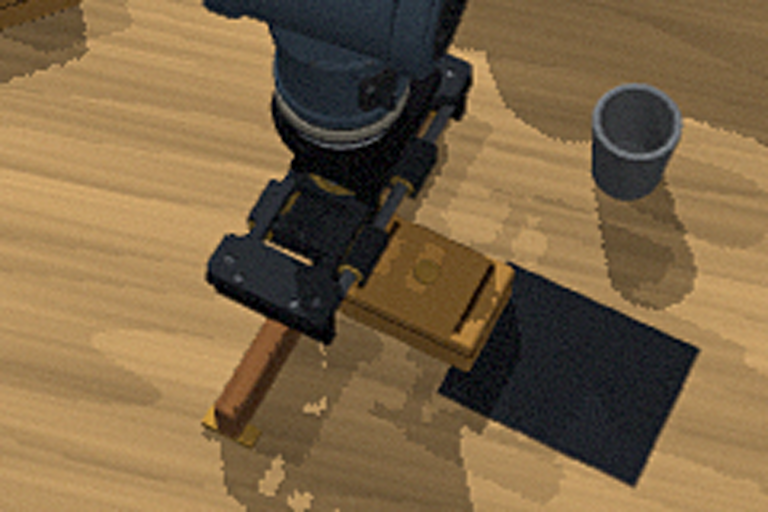

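The box is through, with its nose on the slate and centre at y ≈ 65 mm; about 97 mm remain to the inlay centre.

```bash
python3 -m jog '0 -0.005 0 0 0 0 0.3; 0 -0.01 0 0 0 0 0.3; 0 -0.015 0 0 0 0 0.3; 0 -0.02 0 0 0 0 0.3; 0 -0.025 0 0 0 0 0.3; 0 -0.03 0 0 0 0 0.3; 0 -0.035 0 0 0 0 0.3; 0 -0.04 0 0 0 0 0.3'
python3 -m jog '0 -0.005 0 0 0 0 0.3; 0 -0.01 0 0 0 0 0.3; 0 -0.015 0 0 0 0 0.3; 0 -0.02 0 0 0 0 0.3; 0 -0.025 0 0 0 0 0.3; 0 -0.03 0 0 0 0 0.3; 0 -0.035 0 0 0 0 0.3; 0 -0.039 0 0 0 0 0.3'
python3 - <<'E'
from h import *
dfit();chk("10",[.575,.17])
E
```

```text
time_s: 12.88
position: [0.5502, 0.0783, 0.0316]
tcp_rot: [[0.971, -0.24, -0.0], [-0.24, -0.971, 0.0], [-0.0, -0.0, -1.0]]
force: [-0.7, -0.4, -0.4]
opening: 0.301
time_s: 13.88
position: [0.5596, 0.1161, 0.0316]
tcp_rot: [[0.971, -0.24, 0.0], [-0.24, -0.971, -0.0], [0.0, -0.0, -1.0]]
force: [0.1, -0.5, -0.5]
opening: 0.299
scene rect ((0.14384841918945312, 149.5), (78.00296783447266, 64.0213851928711), 89.6462173461914) x pct [-29.7   3.2  31.3] y [111.8 188.1]
[ 1.6 -0.2  0.5  0.2  0.9  1.  -0.2 -0.3  1.2  1.2  0.6  0.8  1.4  0.4] [61. 62. 62. 64. 62. 59. 60. 63. 62. 62. 61. 59. 59. 62.] yaw -0.2312534889491501 x at front 0.7844597302457061
sil 0.8 (array([0.57799084, 0.17765421]), array([77.47400665, 63.25576782]), 76.04966735839844) 1140
[0.55974604 0.11622821 0.03164216] tool yaw -13.87174057037744 tcp rel (np.float64(-0.09545665798413663), np.float64(86.74548812272776)) [0.  0.6 0.1]
```

View pics/c10.png

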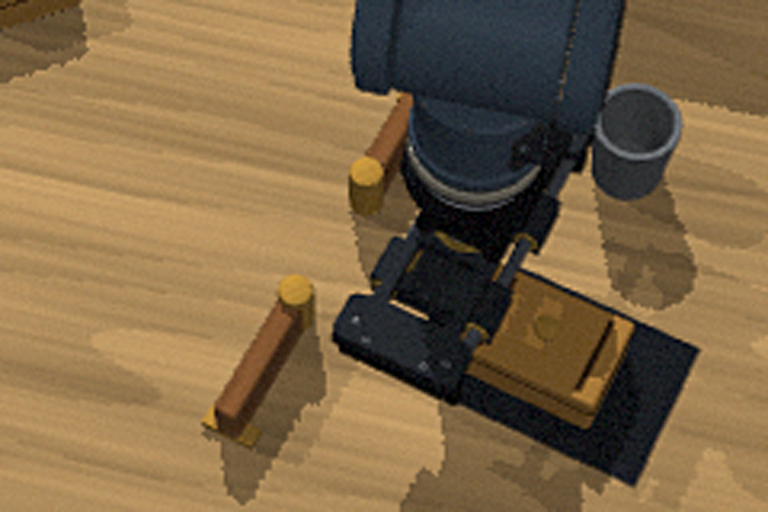

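About 19 mm to go; finishing with a slow-down, then backing off.

```bash
python3 -m jog '0 -0.004 0 0 0 0 0.3; 0 -0.008 0 0 0 0 0.3; 0 -0.012 0 0 0 0 0.3; 0 -0.015 0 0 0 0 0.3; 0 -0.0175 0 0 0 0 0.3; 0 -0.0185 0 0 0 0 0.3; 0 -0.0185 0 0 0 0 0.3'
python3 -m jog '0 0.003 0 0 0 0 0.3; 0 0.01 0 0 0 0 0.3; 0 0.025 0 0 0 0 0.3; 0 0.03 0 0 0 0 0.3; 0 0.03 -0.05 0 0 0 0.3; 0 0.03 -0.1 0 0 0 0.3; 0 0.03 -0.15 0 0 0 0.3; 0 0.03 -0.2 0 0 0 0.3'
```

```text
time_s: 14.9
position: [0.564, 0.1339, 0.0316]
tcp_rot: [[0.971, -0.24, 0.0], [-0.24, -0.971, 0.0], [0.0, -0.0, -1.0]]
force: [0.0, -0.0, 0.8]
opening: 0.3
time_s: 15.9
position: [0.5563, 0.1042, 0.2331]
tcp_rot: [[0.971, -0.241, -0.0], [-0.241, -0.971, 0.0], [-0.0, -0.0, -1.0]]
force: [0.8, -0.2, -0.6]
opening: 0.301
```

```bash
python3 -m jog '0 0.05 0 0 0 0 0.3; 0 0.1 0 0 0 0 0.3; 0 0.15 0 0 0 0 0.3; 0 0.2 0 0 0 0 0.3; 0 0.25 0 0 0 0 0.3; 0 0.3 0 0 0 0 0.3; 0 0.3 0 0 0 0 0.3'
python3 - <<'E'
from h import *
th=np.radians(76.1-90)
x=np.array([np.cos(th),np.sin(th)]); y=np.array([-np.sin(th),np.cos(th)])
for n in("scene","top"):
    p,d=capture(n); C=cloud(n,d); cv2.imwrite(f"pics/{n}_end.png",p[:,:,::-1])
    I=np.array([.5790,.1905]) if n=="scene" else np.array([.5785,.1885])
    P=C.reshape(-1,3); P=P[~np.isnan(P[:,0])]; k=(P[:,2]>.031)&(P[:,2]<.042)&(np.hypot(P[:,0]-I[0],P[:,1]-I[1])<.08)
    c,s,a=rect(P[k]); print(n,c,s,a,"rel inlay mm",(c-I)@x*1000,(c-I)@y*1000)
    crop=p[150:330,150:430] if n=="top" else p[200:350,250:450]
    cv2.imwrite(f"pics/{n}_endc.png",cv2.resize(crop[:,:,::-1],None,fx=2.8,fy=2.8,interpolation=cv2.INTER_CUBIC))
    for l in("jigger","flask","highball0"):
        print(l,[(round(q["score"],2),q["centre"]) for q in spot_in(l,n)])
E
```

```text
time_s: 16.77
position: [0.484, -0.1902, 0.2316]
tcp_rot: [[0.969, -0.246, 0.001], [-0.246, -0.969, -0.001], [0.001, 0.001, -1.0]]
force: [0.0, -0.9, -0.1]
opening: 0.3
scene [0.58059332 0.18905974] [90.1495285  64.31449127] 76.03341674804688 rel inlay mm 1.8926559403653984 -1.0153251004670354
jigger [(0.92, [0.43, 0.2022, 0.0452])]
flask [(0.57, [0.5741, 0.4138, 0.1403])]
highball0 [(0.75, [0.6766, 0.3953, 0.0999]), (0.6, [0.4379, 0.4058, 0.1083])]
top [0.57754358 0.1871118 ] [90.38394928 61.68725586] 75.94637298583984 rel inlay mm -0.594929236524461 -1.5773066260835995
jigger [(0.64, [0.4354, 0.2025, 0.0341]), (0.17, [0.4192, 0.42, 0.1051])]
flask [(0.62, [0.4339, 0.202, 0.0309]), (0.59, [0.5508, 0.4013, 0.1416])]
highball0 [(0.85, [0.4196, 0.4219, 0.1054]), (0.78, [0.6725, 0.3968, 0.1065]), (0.65, [0.5817, 0.1827, 0.0342])]
```

View pics/scene_end.png

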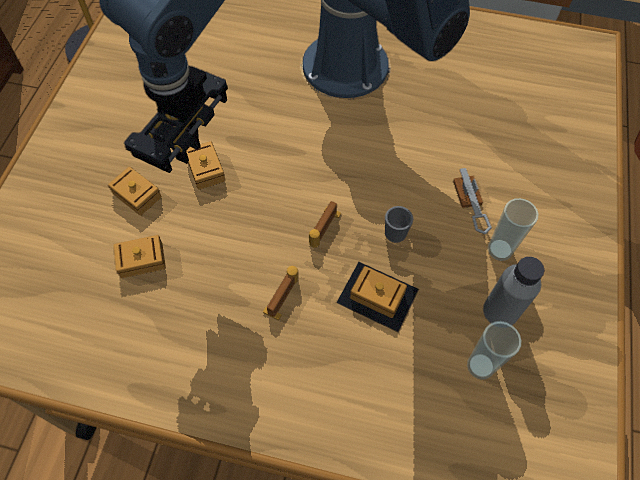

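View pics/top_end.png

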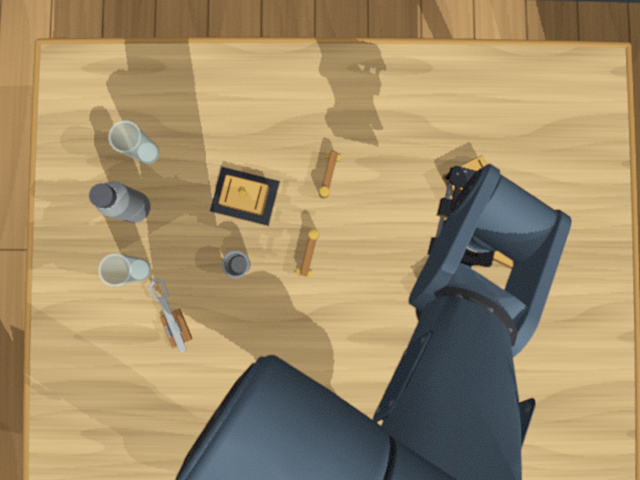

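The box stands centred on the slate, at scene (378,290) and top (244,195), with a dark margin on every side. The jigger, flask and glasses are at their old pixels, and the gripper hangs free at z = 0.23.

```bash
python3 -c "
from rig import *
print(hand_in())"
```

```text
the job is handed in; nothing more can be done
None
```

I pushed the box through the opening and onto the slate inlay, then handed the job in at about 17 s on the clock. The hand-in gave no verdict.

**What I did:** I took the leftmost of the four look-alike boxes and pushed it from behind with two part-open fingers. It went round a clockwise arc to line up, through a small S-curve to centre it, and straight between the posts. I then backed off and raised the arm clear.

**Last checks:**
- **Box on the inlay:** both cameras put its centre within about 2 mm of the inlay's centre and square to it within about 0.2°. That leaves roughly 15–20 mm to spare on every side.
- **Passage:** my one check inside the opening had it about 0.5 mm off the line and less than 0.5° off the passage direction.
- **Forces:** every reading was below about 3.5 N.
- **Bystanders:** the jigger, flask and glasses are where they were at the start.

**What disagreed or failed:**
- The two cameras differ by 2–3 mm in x, which is within the stated calibration error.
- The network missed the box once (I measured it from depth instead) and gave two false hits, calling the jigger a flask and the box a glass.

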